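# Balance the metal detector with the tuning tool

## Task

The metal detector's control unit has drifted: take the plastic tuning tool from its well in the olive case, seat its blade gently in the slot of the white balance trimmer, and turn the trimmer until the red meter needle stands in the green band in the middle of its scale. Then stand the tool upright in its well again, fully down, and let go. Do not press hard on the trimmer or touch the meter, and leave the red-sealed trimmer and the other things where and as they are.

Things in the scene. Friction and masses are not known exactly. Their poses are not given: they have to be found in the camera images.
- tool_center (a point): half-way up the tuning tool: orange handle, black shank, plastic, 115 mm long, about 30 g, standing blade down in its well. z points up its axis to the handle's end. Hexagonal handle 14 mm across flats, from 8.5 mm below this point to 57.5 mm above it; flats face this frame's x axis and every 60 degrees from it. Below the handle a round guard 24 mm wide, 4 mm thick, then the shank
- tool_tip (a point): the middle of the end of the tuning tool's black blade, 57.5 mm below tool_center, same axes. The flat blade is 8 mm long, 9 mm wide along y and 2 mm thick along x; above it is the round shank, 9 mm thick and 37 mm long, up to the guard, whose underside is 45 mm above this point
- well (a point): the centre of the mouth of the tool's well, z up: a round hole of 14 mm, 50 mm deep, in a wooden block (90 x 84 mm, top 58 mm above the table) in the open olive case. The tool hangs in it by its guard, which rests on the block, the blade 45 mm below this point. The case is fixed, 220 x 280 mm, its walls 8 mm thick and 70 mm high
- trimmer (a point): centre of the flat top of the balance trimmer's white slug (13 mm wide) in a round brass bush (21 mm outside, 15 mm inside, rim 4 mm above this point) on the control unit. z up, x and y as the unit, not as the slot. A slot 3.4 mm wide, 5 mm deep, runs across the slug; its direction differs each time and is not given. The slug turns with about 0.025 N m, stays where left, never moves up or down
- needle (a joint): angle of the red needle on the panel meter, rad: 0 is the middle of the scale, along the control unit's +x; the green band reaches 0.06 to each side; positive is anticlockwise from above. The needle follows the slug: 1 rad of slug anticlockwise from above adds 0.45, clockwise takes it off. It starts between 0.36 and 0.68; the slug has stops at about 2 rad either side of the middle
- unit: the detector's olive control unit, a fixed metal box 150 (x) x 240 (y) x 78 mm high; origin under its middle. On its top lie the meter, two trimmers and, 70 mm further along x than the trimmers, two knobs 16 mm high. The tuning tool pressing on it or on its trimmer with more than 18 N counts as damage
- meter: the panel meter, 96 x 96 mm, 16 mm high, with a window over its white scale, on top of the control unit; origin under its middle on the unit's top; not to be touched
- sealed_trimmer: a second trimmer in the same kind of brass bush, its slug covered with red lacquer, 48 mm from the balance trimmer along the control unit's +y, 14 mm high; not to be touched. Origin under its middle on the unit's top
- target_center (a point): the middle of a loose green test disc, 68 mm wide and 32 mm high, with a black cross on top, standing in the case
- jar_center (a point): the middle of a loose brown jar with a black lid, 68 mm wide and 50 mm high, standing in the case
- screwdriver_center (a point): a loose steel screwdriver with a square blue handle (85 x 24 x 24 mm), 160 mm long, lying on the table along this frame's x; this point is in its handle, 12 mm above the table
Mind the look-alikes: they are no part of the job. There is more than one size of the part that bears tool_center; the job needs the smallest.

How it is judged:
On the way, in this order (a step that is already met when the one before it is completed fails the run):
1. the tuning tool's blade is seated in the slot of the balance trimmer (z of tool_tip in the frame of trimmer below -0.003 m and horizontal distance between tool_tip and trimmer below 0.004 m), for 0.1 s.
2. with the blade in the slot, the needle stands in the green band (z of tool_tip in the frame of trimmer below -0.002 m and horizontal distance between tool_tip and trimmer below 0.005 m and value of joint needle between -0.06 and 0.06 rad), for 0.2 s.
At the end, for the whole second after the job is handed in: the needle rests in the green band (within 0.06 rad of the middle) and the tuning tool stands at rest, released and upright (within 0.1 rad) in its well, its guard on the block (blade at least 42 mm below the mouth) (value of joint needle between -0.06 and 0.06 rad and horizontal distance between tool_tip and well below 0.006 m and z of tool_tip in the frame of well below -0.042 m and angle between tool_center's own z axis and vertical below 0.1 rad and linear speed of tool below 0.02 m/s); the robot touches nothing.
It fails at once if the tuning tool presses on the trimmer or the control unit with more than 18 N (contact force between tool and unit above 18 N).
It fails at once if the meter is touched (contact force between anything else and meter above 2 N).
It fails at once if the sealed trimmer is touched (contact force between anything else and sealed_trimmer above 2 N).
It fails at once if the test disc, the jar or the screwdriver is moved (distance of any of target_center, jar_center from where it was at the start of the episode above 0.015 m or distance of screwdriver_center from where it was at the start of the episode above 0.02 m).
It also fails if it takes over 72 s, if anything falls off the work surface, if the arm or the gripper's body presses on something with over 40 N, if the wrist force passes 120 N, or if a joint passes its speed limit or range.

## Robot

A 7-joint arm with a two-finger parallel gripper is mounted at the origin on the work surface. World frame = base frame: x ahead of the robot, y to its left, z up, the work surface at z = 0. Lengths are in m, angles in rad, forces in N, time in s.
With the tool pointing down it reaches from about 0.35 to 0.9 m from the base axis. Payload 8.1 kg.
Tool frame: the origin (TCP) lies at the centre of the arm's flange, where the gripper is bolted on; the fingertips stand 173 mm ahead of it and the grasp point (between the pads) lies 155 mm ahead of it; z points along the fingers, y is the line along which they close (so a half turn about z gives the same grasp; the last joint's range is limited). The gripper opens to 85 mm and grips with 20 to 120 N. Pads are 22 mm wide; open, the fingers measure 114 mm over their backs; the gripper's body (76 mm by 85 mm) begins 54 mm behind the grasp point. The pads swing forward as they close: fully open they stand 13 mm farther back than shut.
Start: joints at [-1.235, 0.434, 0.025, 1.573, -0.012, 1.134, -0.075], TCP at [0.266, 0.566, 0.405] pointing down, gripper open.
Joint ranges: [-2.62, 2.62], [-0.44, 2.09], [-1.27, 1.32], [0.08, 2.57], [-1.32, 4.46], [0.12, 2], [-2.74, 2.74]. Speed limits (rad/s): [2.22, 2.22, 3.01, 3.01, 3.14, 3.14, 3.14].

## Interface

Orientations are given as [roll, pitch, yaw] about the fixed x, y, z axes, in that order (R = Rz(yaw) Ry(pitch) Rx(roll)).
In Python, from workcell import * gives the robot as it stands. Calls block until the motion is done:
- movep(position, orientation): joint-space move of the TCP to a pose.
- move_straight(position, rot=None, v=0.15, max_force=None): straight line of the TCP; rot=None keeps the orientation; v is the mean speed in m/s. With max_force (N) it stops when the force on the tool has changed by that much, and returns True; else False.
- goto_joints(angles): joint-space move.
- move_gripper(opening, newtons=None): finger opening in m; newtons is the grip in N (None keeps the last); returns when the fingers have stopped.
- hold(seconds).
- ik(position, orientation): joint angles nearest the present ones, or None.
- grab_frame(name): name is "side" or "top"; returns the picture (420x560x3 uint8, red, green, blue); there is no depth.
- get_calibration(name): a dict with "fov_y" (degrees; the focal length in pixels is half the picture's height over the tangent of half this angle, whatever the lens; pixels are square), "cx", "cy" (the principal point, pixels), "rvec" (rotation vector, rad) and "tvec" (3), from world to camera coordinates, as OpenCV has them. Camera axes: x right, y down, z forward; pixel columns grow to the right and rows downward; lengths in m; the calibration is good to about 2 mm. A picture is of the moment at which its call begins. get_calibration takes no time and is no camera call.
A pose or a line that the arm cannot do raises PlanningError and nothing moves.
- sign_off(): hands the job in; it is judged then, once.
Readings, each from a call of its own:
- read_t(): time.
- read_q(): joint angles.
- read_qvel(): joint speeds.
- read_joint_efforts(): joint torques, N m.
- read_tcp_pos(): TCP position.
- read_ee_rot(): TCP orientation.
- read_contact_force(): force on the tool from outside, world axes, zero at the start.
- read_torque(): the same for the moment, N m.
- read_gripper_width(): finger opening in m.
- read_grasp_force(): force on a finger pad.
Only numpy, scipy, OpenCV 4.12 (cv2) and the standard library are available. Lean on these libraries where they do the work, as an engineer would, in place of code of your own. Each camera call takes 0.05 s, during which the arm holds its last target. There are 200 camera calls.

## Working session

There is one attempt and no reset: what is moved stays moved. The work goes in short steps, each a Python script; the robot and the scene stay as the last script left them, time stands still between calls to the robot, and variables do not carry over. Pictures are saved under pics/ and viewed, at most 10 in all, crops included, and the job is handed in when it is done.

```bash
mkdir -p pics
python3 - <<'E'
from workcell import *
import cv2
for n in("top","side"):
    im=grab_frame(n); cv2.imwrite(f"pics/{n}0.png",im[:,:,::-1]); print(n,get_calibration(n))
print(read_t(),read_tcp_pos(),read_ee_rot(),read_q())
E
```

```text
top {'fov_y': 51.177877439908265, 'cx': 279.3642455447112, 'cy': 214.57826323790172, 'rvec': array([ 2.14858211, -2.18791127,  0.08065467]), 'tvec': array([0.00772879, 0.5111956 , 0.99598862])}
side {'fov_y': 43.53069864876873, 'cx': 282.56656745315746, 'cy': 210.40689653767782, 'rvec': array([ 2.18349473, -0.85999933,  0.37582306]), 'tvec': array([-0.37391689,  0.29539304,  0.78024719])}
0.1 [0.26547818 0.56560026 0.40401846] [-3.14023758e+00  1.29143492e-04  2.70270665e+00] [-1.23459881  0.43514646  0.02497776  1.57398057 -0.0115969   1.13397179
 -0.07511697]
```

View pics/top0.png

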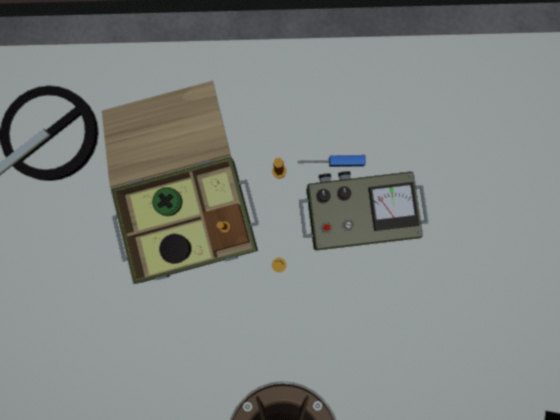

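View pics/side0.png

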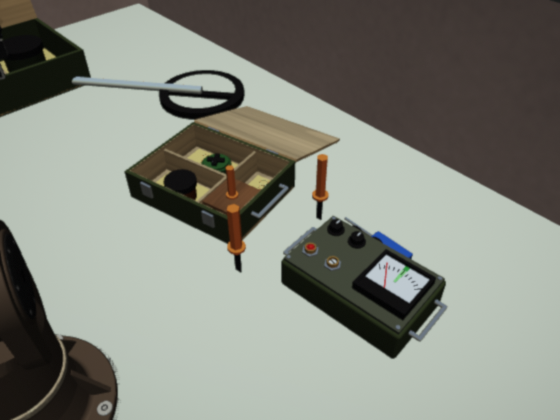

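```bash
cat > h.py <<'E'
import numpy as np,cv2
from workcell import *
def cam(n):
    c=get_calibration(n); f=210/np.tan(np.radians(c["fov_y"]/2))
    return np.array([[f,0,c["cx"]],[0,f,c["cy"]],[0,0,1]]),c["rvec"],c["tvec"]
def proj(n,P):
    K,r,t=cam(n); return cv2.projectPoints(np.array(P,float).reshape(-1,1,3),r,t,K,None)[0].reshape(-1,2)
def back(n,uv,z):
    K,r,t=cam(n); R=cv2.Rodrigues(r)[0]; C=-R.T@t
    d=R.T@np.linalg.inv(K)@np.array([uv[0],uv[1],1.]); return C+d*(z-C[2])/d[2]
def tri(a,b):
    Ps=[]
    for n in("top","side"):
        K,r,t=cam(n); Ps.append(K@np.c_[cv2.Rodrigues(r)[0],t])
    X=cv2.triangulatePoints(Ps[0],Ps[1],np.array(a,float),np.array(b,float))[:,0]; X=X[:3]/X[3]
    return X,proj("top",X)[0]-a,proj("side",X)[0]-b
def crop(im,u,v,w,h,s):
    return cv2.resize(im[v:v+h,u:u+w],None,fx=s,fy=s,interpolation=cv2.INTER_CUBIC)
E
python3 - <<'E'
from h import *
t=cv2.imread("pics/top0.png");s=cv2.imread("pics/side0.png")
cv2.imwrite("pics/c1.png",np.vstack([np.hstack([crop(t,200,200,50,37,8),crop(t,310,200,50,37,8)]),np.hstack([crop(s,205,155,50,37,8),crop(s,300,235,50,37,8)])]))
cv2.imwrite("pics/c2.png",np.hstack([crop(s,200,145,130,130,4),crop(t,255,150,50,130,4)]))
for n,p in(("blk",(223,227)),):print(back("top",p,.058))
print(proj("top",[[0,0,0],[.5,0,0],[.5,.2,0]]))
E
```

```text
[0.48252241 0.1248078  0.058     ]
[[282.76713265 439.65114821]
 [278.95075987 220.17388847]
 [194.93790588 221.73666473]]
```

View pics/c1.png

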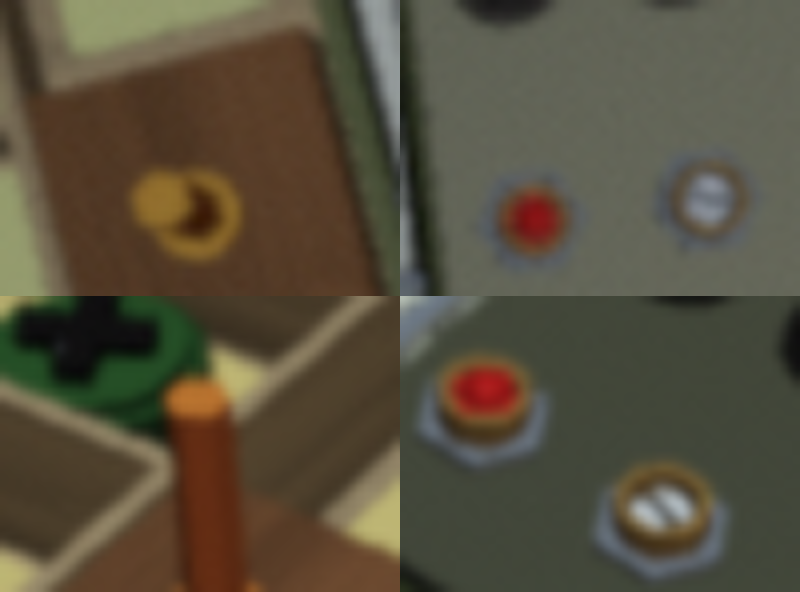

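View pics/c2.png

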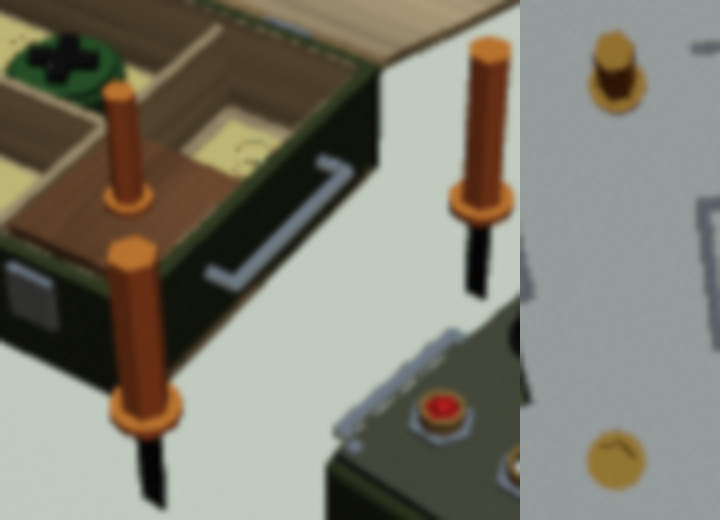

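The tool in the well (handle end at top view 220,225) is smaller than the look-alikes at (279,167) and (279,265), which stand on the table, so I take the one in the well. The white trimmer is at (348,225) in the top view and (332,261) in the side view. The sealed red one is at (326,227).

Run:
```python
from h import *
np.set_printoptions(precision=4,suppress=True)
def S(x,y,u,v): return ((x+.5)/8-.5+u,(y+.5)/8-.5+v)
print("handle",tri(S(163,200,200,200),(229.4,167.4)),back("top",S(163,200,200,200),.128),back("side",(229.4,167.4),.128))
print("guard",tri(S(198,215,200,200),(231.9,193.9)),back("top",S(198,215,200,200),.062),back("side",(231.9,193.9),.062))
print("big tools",[back("top",p,.03) for p in((280,172),(279,265))])
tt=S(308,200,310,200);ts=S(263,208,300,235)
print("trim",tri(tt,ts),back("top",tt,.092),back("side",ts,.092))
st=S(135,218,310,200);ss=S(85,92,300,235)
print("seal",tri(st,ss),back("top",st,.092),back("side",ss,.092))
d=back("top",st,.092)-back("top",tt,.092); print("y axis ang",np.degrees(np.arctan2(d[1],d[0])),np.linalg.norm(d))
a=back("side",S(243,194,300,235),.088);b=back("side",S(284,230,300,235),.088); d=b-a; print("slot side",np.degrees(np.arctan2(d[1],d[0])),np.linalg.norm(d),(a+b)/2)
for y in (2.7,1.2,-.4): print(ik([.482,.125,.26],[np.pi,0,y]))
t=cv2.imread("pics/top0.png")
cv2.imwrite("pics/c3.png",np.hstack([crop(t,337,213,22,22,18),crop(t,365,175,57,57,7)]))
```

```text
handle (array([0.4842, 0.1206, 0.1271]), array([ 0.3115, -0.4215]), array([-0.3986,  0.0165])) [0.4833 0.1211 0.128 ] [0.4841 0.1191 0.128 ]
guard (array([0.4846, 0.1208, 0.0599]), array([ 0.3433, -0.4634]), array([-0.45 ,  0.019])) [0.4835 0.1213 0.062 ] [0.4839 0.1183 0.062 ]
big tools [array([ 0.6101, -0.0049,  0.03  ]), array([0.395 , 0.0012, 0.03  ])]
trim (array([ 0.4822, -0.1521,  0.0865]), array([ 0.4715, -0.5536]), array([-0.6492,  0.0761])) [ 0.4806 -0.1502  0.092 ] [ 0.4792 -0.1559  0.092 ]
seal (array([ 0.4776, -0.1046,  0.0884]), array([ 0.2945, -0.3566]), array([-0.4029,  0.0413])) [ 0.4766 -0.1036  0.092 ] [ 0.4757 -0.1073  0.092 ]
y axis ang 94.89833139940431 0.04683379734006366
slot side -94.91785931230929 0.012747965454789328 [ 0.4813 -0.1544  0.088 ]
[-0.5313  0.4156  0.2225  2.0554 -0.1413  0.6847  0.9118]
[-0.7343  0.443   0.4971  2.0715 -0.3225  0.701  -0.3993]
[-0.896   0.4937  0.7328  2.0833 -0.4897  0.7396 -1.8215]Traceback (most recent call last):
  File "<stdin>", line 15, in <module>
    return _nx.concatenate(arrs, 1, dtype=dtype, casting=casting)
           ~~~~~~~~~~~~~~~^^^^^^^^^^^^^^^^^^^^^^^^^^^^^^^^^^^^^^^
ValueError: all the input array dimensions except for the concatenation axis must match exactly, but along dimension 0, the array at index 0 has size 396 and the array at index 1 has size 399
```

Run:
```python
from h import *
np.set_printoptions(precision=4,suppress=True)
def rect(n,c,z,w,px):  # world patch: image up=+x, left=+y
    g=np.arange(w); V,U=np.meshgrid(g,g,indexing='ij')
    P=np.stack([c[0]-(V-w/2)*px,c[1]-(U-w/2)*px,np.full(V.shape,z)],-1)
    m=proj(n,P).reshape(w,w,2).astype(np.float32)
    return cv2.remap(cv2.imread(f"pics/{n}0.png"),m[...,0],m[...,1],cv2.INTER_CUBIC)
rows=[np.hstack([rect("top",back("top",(348.06,224.56),.088),.088,280,.0001),rect("side",back("side",(332.6,260.9),.088),.088,280,.0001)]),
np.hstack([rect("top",(.4833,.1211),.128,280,.0001),rect("side",(.4841,.1191),.128,280,.0001)])]
cv2.imwrite("pics/c3.png",np.vstack(rows))
x,y=.4838,.1203
move_gripper(.06,30)
movep([x,y,.33],[np.pi,0,2.7]); move_straight([x,y,.26],v=.1)
move_gripper(0.0,40); print(read_gripper_width(),read_grasp_force(),read_t(),read_tcp_pos(),read_contact_force())
```

```text
0.014569815332793588 39.00632321834564 3.625 [0.484  0.1203 0.2604] [-0.3083 -0.078   5.9564]
```

View pics/c3.png

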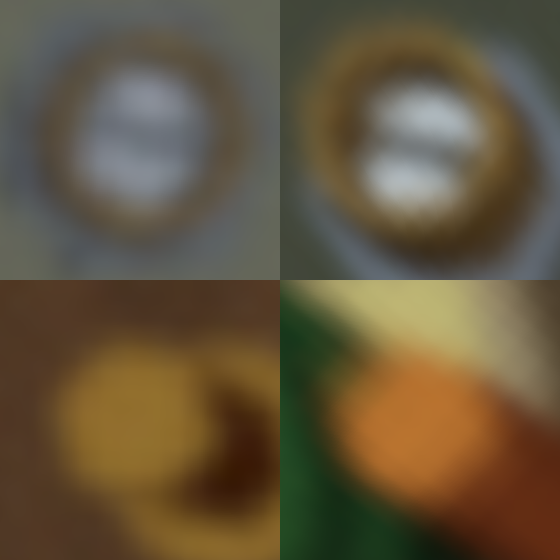

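Run:
```python
from h import *
np.set_printoptions(precision=4,suppress=True)
p=read_tcp_pos()
move_straight([p[0],p[1],.45],v=.12); print(read_gripper_width(),read_contact_force())
L=.2474; P=np.array([.42,-.07,.43])
print(proj("side",[P-[0,0,L]]),proj("top",[P-[0,0,L]]))
out=[]
for i in range(6):
    y=2.7-i*np.pi/6
    movep(P,[np.pi,0,y]); hold(.2)
    s=grab_frame("side")[:,:,::-1]; cv2.imwrite(f"pics/s_{i}.png",s)
    u,v=proj("side",[P-[0,0,L]])[0].astype(int)
    out.append(crop(s,u-16,v-40,32,60,8))
    print(i,y,read_tcp_pos(),read_q()[6],read_t())
cv2.imwrite("pics/c4.png",cv2.resize(np.hstack(out),(800,250)))
```

```text
0.01441329533281117 [ 0.1233  0.0414 -0.4375]
[[270.494  211.4172]] [[314.1445 253.4085]]
0 2.7 [ 0.4206 -0.069   0.43  ] 1.2157985517665064 6.4333
1 2.1764012244017015 [ 0.42 -0.07  0.43] 0.6968375117972249 7.25
2 1.6528024488034025 [ 0.42 -0.07  0.43] 0.17656902196375177 8.0667
3 1.1292036732051036 [ 0.42 -0.07  0.43] -0.34380493239660725 8.8833
4 0.6056048976068049 [ 0.42 -0.07  0.43] -0.864093177012774 9.7
5 0.08200612200850577 [ 0.42 -0.07  0.43] -1.3843339102213497 10.5167
```

View pics/c4.png

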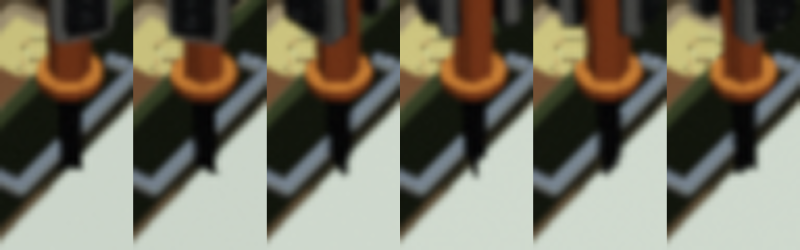

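Run:
```python
from h import *
np.set_printoptions(precision=4,suppress=True)
for n in("side","top"):
    K,r,t=cam(n); R=cv2.Rodrigues(r)[0]; C=-R.T@t; print(n,C)
    d=np.array([.42,-.07,.183])-C; print(np.degrees(np.arctan2(d[1],d[0])),d)
# blade widths rows near tip
for i in range(6):
    s=cv2.imread(f"pics/s_{i}.png"); print(i,[int((255-s[r,262:285].astype(int).mean(1)).clip(60).sum()) for r in (209,210,211)])
# predicted pixel of tip hovering
print(proj("side",[[.4813,-.1544,.10]]))
for y in np.radians([77-60,77,77+60,77+180,-43]): q=ik([.4813,-.153,.36],[np.pi,0,y]); print(np.degrees(y),q)
```

```text
side [ 0.0196 -0.528   0.7461]
48.83574349392817 [ 0.4004  0.458  -0.5631]
top [ 0.42   -0.0162  1.0376]
-90.0153065113313 [-0.     -0.0538 -0.8546]
0 [2912, 2875, 2645]
1 [2920, 2899, 2773]
2 [2835, 2785, 2687]
3 [2730, 2625, 2553]
4 [2966, 2902, 2747]
5 [3191, 3143, 2902]
[[332.9647 256.1987]]
17.0 [-0.3191  0.3227  0.6727  1.9592 -0.2469  0.9414 -0.7989]
77.0 [-0.2027  0.3022  0.5151  1.9511 -0.1834  0.9337  0.1758]
137.0 [-0.081   0.2904  0.3567  1.942  -0.125   0.9303  1.1572]
257.0 [-0.6205  0.4807  1.1672  1.9769 -0.52    1.0274 -2.5792]
-43.0 [-0.3575  0.3321  0.7267  1.9617 -0.2705  0.9453 -1.819 ]
```

Run:
```python
from h import *
np.set_printoptions(precision=3,suppress=True)
L=.2474; P=np.array([.36,-.10,.40]); T=P-[0,0,L]
K,r,t=cam("side"); C=-cv2.Rodrigues(r)[0].T@t; d=T-C; va=np.degrees(np.arctan2(d[1],d[0]))
uv=proj("side",[T,T+[0,0,.008]]); print(uv,va)
u,v=uv[0].round().astype(int)
out=[]
for k in range(9):
    y=110-15*k
    movep(P,[np.pi,0,np.radians(y)]); hold(.15)
    s=grab_frame("side")[:,:,::-1]; cv2.imwrite(f"pics/w_{k}.png",s)
    g=cv2.cvtColor(s,cv2.COLOR_BGR2GRAY).astype(float); a=g[v-12:v+8,u-14:u+18]
    bg=np.median(g[v-12:v+8,u+12:u+18]); w=((bg-a)/(bg-10)).sum(1)
    print(y,round(y-va,1),w[4:20])
    out.append(crop(s,u-11,v-26,22,40,8))
print(read_t())
cv2.imwrite("pics/c5.png",cv2.resize(np.hstack(out),(800,162*1)))
```

```text
[[254.766 253.81 ]
 [254.575 250.23 ]] 51.500491165621156
110 58.5 [5.676 5.672 5.583 5.431 5.27  4.652 3.99  3.069 2.044 0.995 0.24  0.093
 0.078 0.103 0.083 0.088]
95 43.5 [ 5.574  5.525  5.5    5.358  4.843  3.877  2.789  2.108  1.593  0.789
  0.127 -0.005 -0.025 -0.034 -0.034  0.   ]
80 28.5 [5.478 5.346 5.317 5.298 4.976 3.883 2.395 1.629 1.332 0.824 0.22  0.098
 0.088 0.054 0.098 0.102]
65 13.5 [5.312 5.371 5.498 5.498 5.029 3.785 2.234 1.478 1.166 0.785 0.244 0.068
 0.088 0.078 0.068 0.078]
50 -1.5 [ 5.505  5.515  5.583  5.461  4.858  3.603  2.451  1.971  1.505  0.814
  0.157 -0.039 -0.015 -0.025 -0.015 -0.015]
35 -16.5 [5.707 5.683 5.62  5.434 5.185 4.483 3.78  2.976 1.922 0.883 0.215 0.093
 0.098 0.073 0.093 0.078]
20 -31.5 [ 5.525  5.495  5.397  5.211  5.108  4.98   4.485  3.377  1.966  0.696
  0.074 -0.015 -0.02  -0.025 -0.02  -0.025]
5 -46.5 [5.456 5.309 5.275 5.27  5.275 5.328 5.265 4.289 2.363 0.789 0.142 0.02
 0.029 0.02  0.01  0.01 ]
-10 -61.5 [ 5.232  5.266  5.251  5.31   5.463  5.527  5.433  4.655  2.611  0.616
  0.044 -0.015 -0.005 -0.005  0.005 -0.005]
16.8167
```

View pics/c5.png

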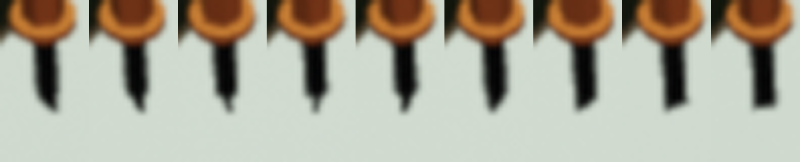

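Run:
```python
from h import *
np.set_printoptions(precision=4,suppress=True)
c=back("side",(331.3,259.85),.088); print(c, back("side",(332.4,261.05),.088), back("top",(348.06,224.56),.092))
L=.2474; P=np.array([c[0],c[1],.100+L]); y=np.radians(97)
movep(P+[0,0,.06],[np.pi,0,y]); move_straight(P,v=.08); hold(.2)
print(read_tcp_pos(),read_ee_rot(),proj("side",[P-[0,0,L]]),read_gripper_width(),read_contact_force(),read_q())
s=grab_frame("side")[:,:,::-1];t=grab_frame("top")[:,:,::-1]
cv2.imwrite("pics/s_h.png",s);cv2.imwrite("pics/t_h.png",t)
big=crop(s,310,225,50,50,12); 
cv2.imwrite("pics/c6.png",cv2.convertScaleAbs(big,alpha=1.5,beta=10)); print(read_t())
```

```text
[ 0.4818 -0.1512  0.088 ] [ 0.4812 -0.1543  0.088 ] [ 0.4806 -0.1502  0.092 ]
[ 0.4819 -0.1513  0.3478] [3.1407 0.0002 1.693 ] [[331.7512 254.9956]] 0.014576072951891334 [-0.2823 -0.0276 -0.0871] [-0.1548  0.3122  0.4503  1.9626 -0.1714  0.9025  0.5053]
19.8167
```

View pics/c6.png

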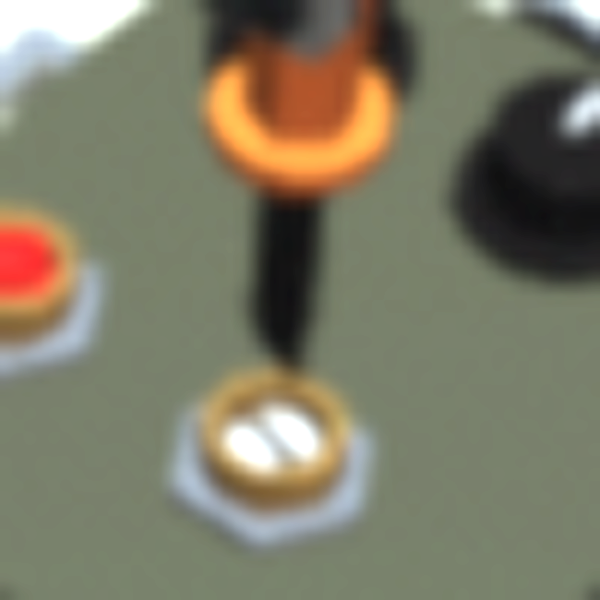

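```bash
cat > fit.py <<'E'
from h import *
from scipy.optimize import least_squares
np.set_printoptions(precision=4,suppress=True)
L=.2474; P=np.array([.36,-.10,.40]); K,r,t=cam("side")
T=P-[0,0,L]; u,v=proj("side",[T])[0].round().astype(int); SS=8
th=np.linspace(0,2*np.pi,24)
def model(p,y):
    du,dv,dl,ax,ay,sg=p; R=cv2.Rodrigues(np.array([0,0,y]))[0]; B=cv2.Rodrigues(np.array([0,0,y+dl]))[0]
    o=T+R@[ax*1e-3,ay*1e-3,0]
    cyl=np.array([[.0045*np.cos(a),.0045*np.sin(a),z] for a in th for z in(.008,.045)])
    box=np.array([[x,w,z] for x in(-.0045,.0045) for w in(-.001,.001) for z in(0,.009)])
    m=np.zeros((20*SS,28*SS),np.float32)
    for q in(cyl,box):
        a=proj("side",o+q@B.T)+[du,dv]-[u-14,v-12]
        h=cv2.convexHull(((a+.5)*SS*16).astype(np.int32).reshape(-1,1,2))
        k=np.zeros((20*SS,28*SS),np.uint8);cv2.fillConvexPoly(k,h,255,shift=4); m=np.maximum(m,k/255.)
    m=cv2.GaussianBlur(m,(0,0),abs(sg)*SS)
    return cv2.resize(m,(28,20),interpolation=cv2.INTER_AREA)
obs=[]
for k in range(9):
    g=cv2.cvtColor(cv2.imread(f"pics/w_{k}.png"),cv2.COLOR_BGR2GRAY).astype(float)
    bg=np.median(g[v-12:v+8,u+10:u+16]); obs.append(((bg-g[v-12:v+8,u-14:u+14])/(bg-8)).clip(0,1))
ys=np.radians(110-15*np.arange(9))
def res(p): return np.concatenate([(model(p,y)-o)[2:].ravel() for y,o in zip(ys,obs)])
best=None
for d0 in(-1.05,-.35,0,1.05):
    s=least_squares(res,[1,-.5,d0,0,0,.6],diff_step=.03,x_scale=[1,1,.3,1,1,.5])
    print(np.degrees(s.x[2]),s.x,s.cost)
    if best is None or s.cost<best.cost: best=s
b=best.x
for px in((332.2,261.3),(332.0,261.0),(332.4,261.6)): print(back("side",np.array(px)-b[:2],.088))
E
python3 fit.py
```

```text
Traceback (most recent call last):
  File "fit.py", line 27, in <module>
    s=least_squares(res,[1,-.5,d0,0,0,.6],diff_step=.03,x_scale=[1,1,.3,1,1,.5])
  File "fit.py", line 24, in res
    def res(p): return np.concatenate([(model(p,y)-o)[2:].ravel() for y,o in zip(ys,obs)])
                                        ~~~~~^^^^^
  File "fit.py", line 14, in model
    a=proj("side",o+q@B.T)+[du,dv]-[u-14,v-12]
      ~~~~^^^^^^^^^^^^^^^^
  File "h.py", line 7, in proj
    K,r,t=cam(n); return cv2.projectPoints(np.array(P,float).reshape(-1,1,3),r,t,K,None)[0].reshape(-1,2)
          ~~~^^^
  File "h.py", line 4, in cam
    c=get_calibration(n); f=210/np.tan(np.radians(c["fov_y"]/2))
ValueError: time passes only in moves, steps and waits
```

```bash
sed -i 's/^def cam/import functools\n@functools.cache\ndef cam/' h.py
sed -i 's/\[1,-.5,d0,0,0,.6\],diff_step=.03/[1,-.5,d0 or .02,.3,.3,.6],diff_step=.1/' fit.py; time python3 fit.py 2>&1 | tail -12
```

```text
-18.01276242624105 [ 1.2451 -0.5554 -0.3144  1.3568 -0.2877  0.8611] 2.993075110936675
-17.55424798998522 [ 1.3615 -0.5157 -0.3064  1.2985 -0.0598  0.8726] 3.1179352603031814
-18.24710849668613 [ 1.2228 -0.5716 -0.3185  1.3362 -0.3343  0.8592] 2.969603632825028
-17.973284457719018 [ 1.1747 -0.506  -0.3137  1.3773 -0.4272  0.8632] 2.96457928645364
[ 0.4783 -0.1539  0.088 ]
[ 0.4785 -0.1532  0.088 ]
[ 0.478  -0.1546  0.088 ]
real	0m9.195s
user	0m16.497s
sys	0m0.107s
```

```bash
cat >> h.py <<'E'
L=.2474; OFF=np.array([1.36,-.35])*1e-3
def tcp(xy,ztip,yaw):
    c,s=np.cos(yaw),np.sin(yaw); o=np.array([c*OFF[0]-s*OFF[1],s*OFF[0]+c*OFF[1]])
    return np.array([xy[0]-o[0],xy[1]-o[1],ztip+L])
def probe(xy,yaw,z0=.095,z1=.0835,F=4,v=.02):
    move_straight(tcp(xy,z0,yaw),[np.pi,0,yaw],v=.06)
    h=move_straight(tcp(xy,z1,yaw),v=v,max_force=F); z=read_tcp_pos()[2]-L
    print(np.round(xy,4),round(np.degrees(yaw)),h,"tip z %.4f"%z,np.round(read_contact_force(),1),"t %.1f"%read_t(),flush=True)
    return z
E
python3 - <<'E'
from h import *
y=np.radians(95); n=np.array([.974,-.225])
for d in (0,-.0012,.0012,-.0024,.0024):
    z=probe(np.array([.480,-.1515])+d*n,y)
    if z<.0855: break
E
```

```text
[ 0.48   -0.1515] 95 True tip z 0.0839 [ 1.7 -0.4 -0.2] t 20.6
```

```bash
cat >> h.py <<'E'
def needle(n,im,z=.088):
    im=im.astype(int); R,G,B=im[...,0],im[...,1],im[...,2]
    V,U=np.mgrid[0:420,0:560]
    reg=((U>366)&(U<422)&(V>180)&(V<232)) if n=="top" else ((U>360)&(U<440)&(V>250)&(V<312))
    o=[]
    for m in((R-np.maximum(G,B)>35)&reg,(G-np.maximum(R,B)>35)&reg):
        v,u=np.nonzero(m); w=np.abs(R-G)[v,u].astype(float)
        if len(u)<4: o.append((len(u),)); continue
        X=np.array([back(n,p,z)[:2] for p in zip(u,v)]); c=np.average(X,0,w)
        e=np.linalg.eigh(((X-c)*w[:,None]).T@(X-c))[1][:,1]; e*=np.sign(e[0])
        pr=(X-c)@e; o.append((len(u),c,np.arctan2(e[1],e[0]),c+e*pr.min(),c+e*pr.max()))
    return o
E
python3 - <<'E'
from h import *
np.set_printoptions(precision=4,suppress=True)
for n in("top","side"): print(n,needle(n,cv2.imread(f"pics/{n}0.png")[:,:,::-1]))
hold(.15)
out=[]
for n in("top","side"):
    im=grab_frame(n); cv2.imwrite(f"pics/{n}1.png",im[:,:,::-1]); print(n,needle(n,im))
    out.append(crop(im[:,:,::-1],*((300,170) if n=="top" else (310,200)),130,130,3))
cv2.imwrite("pics/c7.png",np.hstack(out)); print(read_contact_force(),read_tcp_pos()[2]-L)
E
```

```text
top [(5, array([ 0.5258, -0.2289]), np.float64(0.6089909345085714), array([ 0.5065, -0.2424]), array([ 0.5394, -0.2194])), (14, array([ 0.5564, -0.2463]), np.float64(0.07243136931500277), array([ 0.5522, -0.2467]), array([ 0.5613, -0.246 ]))]
side [(44, array([ 0.5224, -0.2332]), np.float64(0.6051466826068341), array([ 0.5009, -0.2481]), array([ 0.5439, -0.2184])), (73, array([ 0.5457, -0.2493]), np.float64(0.09926532148600291), array([ 0.5223, -0.2516]), array([ 0.5628, -0.2476]))]
top [(0,), (0,)]
side [(44, array([ 0.5223, -0.2333]), np.float64(0.6052389184767956), array([ 0.5009, -0.2481]), array([ 0.5439, -0.2184])), (76, array([ 0.5462, -0.2491]), np.float64(0.10517203615098451), array([ 0.5223, -0.2517]), array([ 0.5636, -0.2473]))]
[ 2.4044 -0.9907 -1.6399] 0.08397360114339025
```

View pics/c7.png

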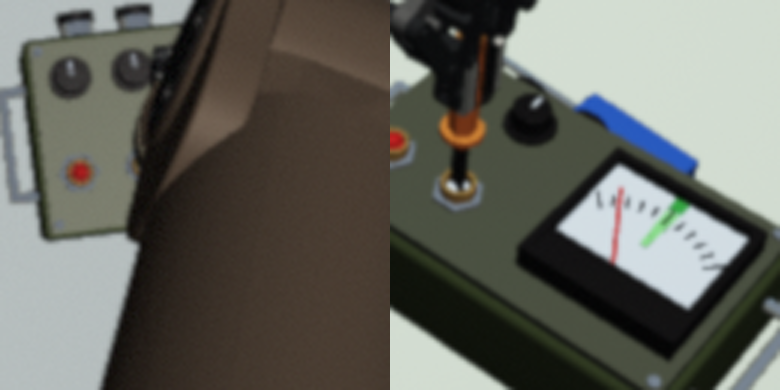

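Run:
```python
from h import *
np.set_printoptions(precision=4,suppress=True)
xy=np.array([.480,-.1515]); y=np.radians(95)
for k in range(4):
    y-=.12
    h=move_straight(tcp(xy,.0837,y),[np.pi,0,y],v=.02,max_force=10)
    r,g=needle("side",grab_frame("side"))
    print(round(y,3),h,r[2],g[2],read_contact_force(),read_torque()[2],read_gripper_width(),read_tcp_pos()[2]-L,read_ee_rot()[2],read_t())
    if h: break
```

```text
1.538 False 0.6052397612419961 0.10504400710008711 [ 2.0631 -0.7777 -0.3346] -0.0039856254795782 0.014281736765985783 0.08378949073008207 1.5416057706461532 21.1667
1.418 False 0.6051964489487163 0.10522339367757448 [ 2.4947 -1.6283  0.2744] -0.057632478633742934 0.014121207282044268 0.0837936597582718 1.422903048349066 21.4833
1.298 False 0.6008548358587239 0.10517281924345719 [-2.0308  0.9438 11.4841] -0.00783417657322809 0.014398173683367401 0.08409772867163023 1.3019227310589163 21.8
1.178 False 0.6008212413282799 0.10540329151196381 [-2.5441  0.993  10.8469] -0.012730242655370944 0.014482921124889477 0.08415009763512066 1.18192123666863 22.1167
```

```bash
python3 - <<'E'
from h import *
np.set_printoptions(precision=4,suppress=True)
p=read_tcp_pos(); 
move_straight(p+[0,0,.05],v=.1)
P=np.array([.36,-.10,.40])
for k,y in enumerate((110,70,30,-10)):
    movep(P,[np.pi,0,np.radians(y)]); hold(.1)
    cv2.imwrite(f"pics/x_{k}.png",grab_frame("side")[:,:,::-1])
print(read_t(),read_contact_force(),read_gripper_width())
E
cat > fit2.py <<'E'
src=open("fit.py").read().split("obs=[]")[0]; exec(src)
import sys
pre=sys.argv[1]; yd=[float(a) for a in sys.argv[2:]]; T0=T.copy()
obs=[]
for k in range(len(yd)):
    g=cv2.cvtColor(cv2.imread(f"pics/{pre}_{k}.png"),cv2.COLOR_BGR2GRAY).astype(float)
    bg=np.median(g[v-12:v+8,u+10:u+16]); obs.append(((bg-g[v-12:v+8,u-14:u+14])/(bg-8)).clip(0,1))
def res(p):
    global T
    T=T0+[0,0,p[3]*1e-3]
    return np.concatenate([(model([1.2,-.53,p[0],p[1],p[2],.86],y)-o)[2:].ravel() for y,o in zip(np.radians(yd),obs)])
for d0 in(-1.05,-.5,-.1,.5,1.05):
    s=least_squares(res,[d0,1,.3,.5],diff_step=.1,x_scale=[.3,1,1,1]); print("delta %.1f"%np.degrees(s.x[0]),"off mm",s.x[1:3],"tip up mm",s.x[3],"cost",s.cost)
E
python3 fit2.py x 110 70 30 -10
```

```text
26.0833 [ 0.2622 -0.9772 -0.8205] 0.0143838125737058
delta -21.9 off mm [ 0.952  -0.6172] tip up mm 0.2418518837863584 cost 1.8246091430222198
delta -20.9 off mm [ 0.9699 -0.5568] tip up mm 0.36335766874090236 cost 1.8517773838527924
delta -21.5 off mm [ 0.9625 -0.5983] tip up mm 0.21109691386580665 cost 1.8385872547456161
delta -0.1 off mm [ 0.9639 -0.4843] tip up mm 0.4014109547487837 cost 2.7821822432886183
delta 159.3 off mm [ 0.9667 -0.5872] tip up mm 0.3483138640476925 cost 1.8578088373640398
```

```bash
sed -i 's/^L=.2474; OFF=.*/L=.2471; OFF=np.array([.96,-.6])*1e-3/' h.py
python3 - <<'E'
from h import *
n=np.array([.974,-.225]); c=np.array([.480,-.1515])
y=np.radians(97.5); movep(tcp(c,.13,y),[np.pi,0,y]); move_straight(tcp(c,.097,y),v=.08)
def run():
    for dy in (0,8,-8):
        for d in (0,-.0008,.0008,-.0016,.0016):
            z=probe(c+d*n,y+np.radians(dy),z0=.0875,z1=.0795,F=4)
            if z<.0820: return
            if read_t()>36: return
run()
print(read_contact_force(),read_gripper_width())
E
```

```text
[ 0.48   -0.1515] 98 True tip z 0.0800 [-0.1  0.   5.8] t 29.2
[-0.0553672   0.01834017  5.79227406] 0.014374505283390576
```

Run:
```python
from h import *
np.set_printoptions(precision=3,suppress=True)
c=np.array([.480,-.1515]); y=np.radians(97.5)
move_straight(tcp(c,.0804,y),v=.01); hold(.12)
for k in range(5):
    y-=.1
    h=move_straight(tcp(c,.0804,y),[np.pi,0,y],v=.015,max_force=9)
    r,g=needle("side",grab_frame("side"))
    print(round(y,3),h,r[2],g[2],read_contact_force(),read_torque()[2],read_gripper_width(),read_tcp_pos()[2]-L,read_t())
    if h or abs(read_contact_force()[2])>9: break
```

```text
1.602 False 0.6006648836015149 0.10579105746107374 [ 2.178 -1.177  0.05 ] -0.027420278686457467 0.014428298045036573 0.08048270284280362 29.8417
1.502 False 0.6008872723796624 0.10531493865862435 [ 3.411 -1.06  -0.217] -0.013629684145360189 0.014636665692174347 0.08051287332917767 30.1417
1.402 False 0.5624273800187594 0.1052849277284838 [ 4.506 -0.387  0.38 ] 0.04362999550290806 0.014316680199316138 0.08049447887069439 30.4417
1.302 False 0.5187455864199542 0.10530414509120875 [ 4.232 -1.344  0.123] -0.02264809452526908 0.014430184677485046 0.08050566870329262 30.7417
1.202 False 0.47859263774954025 0.10534372234634881 [ 4.981 -1.238  0.458] 0.013368154305199916 0.01439098220734207 0.08047699661527058 31.0417
```

Run:
```python
from h import *
np.set_printoptions(precision=3,suppress=True)
c=np.array([.4803,-.1515]); y=np.radians(97.5)-.5
for k in range(12):
    y-=.1 if k<7 else .05
    h=move_straight(tcp(c,.0804,y),[np.pi,0,y],v=.015,max_force=9)
    im=grab_frame("side"); r,g=needle("side",im); e=np.array([-np.sin(r[2]),np.cos(r[2])])
    print(round(y,3),h,r[2],g[2],"lat mm",(g[1]-r[1])@e*1e3,read_contact_force(),read_tcp_pos()[2]-L,read_t())
    if h or abs(read_contact_force()[2])>9 or r[2]<.125: break
hold(.2)
im=grab_frame("side"); print(needle("side",im)); cv2.imwrite("pics/n1.png",im[:,:,::-1]); cv2.imwrite("pics/c8.png",crop(im[:,:,::-1],355,245,90,68,8))
```

```text
1.102 False 0.4242004071514239 0.10532026749150042 lat mm -18.270609870043494 [ 3.978 -1.298  0.66 ] 0.0804246718249626 31.3417
1.002 False 0.38921329415288364 0.10785108437573837 lat mm -16.034288458617993 [ 3.529 -1.851  0.564] 0.08041454239829049 31.6417
0.902 False 0.34491385114929934 0.10543421794215412 lat mm -13.802616819565639 [ 3.07  -1.785  1.677] 0.0803810858154782 31.9417
0.802 False 0.2970707695622564 0.10540438700212189 lat mm -11.348824610235988 [ 3.356 -2.76   2.007] 0.08036506870181737 32.2417
0.702 False 0.2539816584787196 0.1054616400874663 lat mm -8.989636537038658 [ 3.337 -2.571  1.184] 0.0803565256982196 32.5417
0.602 False 0.21336550421690537 0.10678903769526638 lat mm -6.758452706770961 [ 2.574 -2.577  2.289] 0.08034788907198953 32.8417
0.502 False 0.1757732953296473 0.1293724155632084 lat mm -5.252262328403739 [ 2.158 -1.788  1.22 ] 0.08038466382115339 33.1417
0.452 False 0.1464817422383052 0.13830784810161195 lat mm -4.172787174811594 [ 1.139 -2.691  2.827] 0.08037598172937876 33.4417
0.402 False 0.12261865777456964 0.1777593426974629 lat mm -2.9873170015306556 [ 1.874 -2.465  1.524] 0.08036359091223594 33.7417
[(48, array([ 0.526, -0.25 ]), np.float64(0.12401538574017683), array([ 0.5  , -0.253]), array([ 0.554, -0.246])), (37, array([ 0.553, -0.249]), np.float64(0.18691200670724675), array([ 0.529, -0.254]), array([ 0.564, -0.247]))]
```

View pics/c8.png

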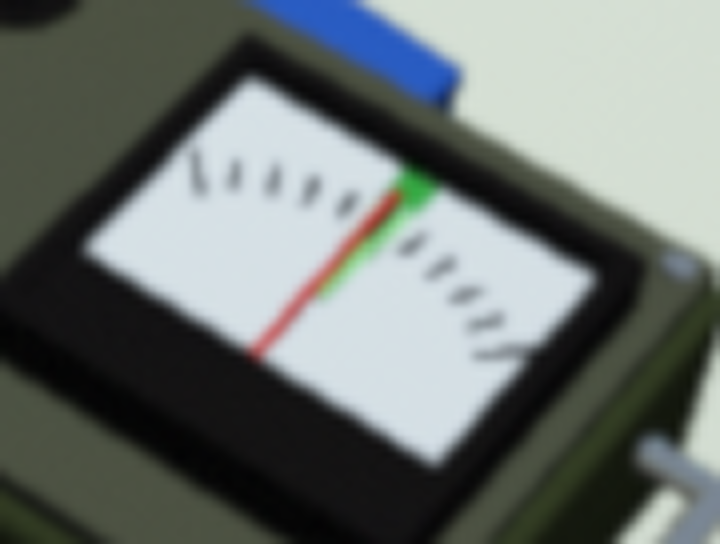

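```bash
python3 - <<'E'
from h import *
np.set_printoptions(precision=3,suppress=True)
c=np.array([.4803,-.1515]); y=np.radians(97.5)-1.3
for k in range(4):
    y-=.04
    h=move_straight(tcp(c,.0804,y),[np.pi,0,y],v=.015,max_force=9)
    r,g=needle("side",grab_frame("side"))
    L2=(np.array([.5460,-.2492])-r[1])@np.array([-np.sin(r[2]),np.cos(r[2])])*1e3
    print(round(y,3),h,r[2],"lat mm",L2,read_contact_force(),read_tcp_pos()[2]-L,read_t())
    if h or L2>-.4: break
hold(.4)
p=read_tcp_pos(); move_straight([p[0],p[1],p[2]+.06],v=.06); hold(.1)
r,g=needle("side",grab_frame("side")); print(r,g)
P=np.array([.36,-.10,.40])
for k,yy in enumerate((60,20,-20)):
    movep(P,[np.pi,0,np.radians(yy)]); hold(.1)
    cv2.imwrite(f"pics/z_{k}.png",grab_frame("side")[:,:,::-1])
print(read_t())
E
python3 fit2.py z 60 20 -20
```

```text
0.362 False 0.10420250202260661 lat mm -0.9102563193268585 [ 1.337 -1.879  1.821] 0.0803812474678256 34.2917
0.322 False 0.08013927116836163 lat mm 0.15830842162764827 [ 1.308 -2.345  1.823] 0.08038293285301146 34.5917
(37, array([ 0.521, -0.251]), np.float64(0.07819388368284243), array([ 0.501, -0.253]), array([ 0.554, -0.249])) (25, array([ 0.558, -0.248]), np.float64(0.05550955933440677), array([ 0.548, -0.248]), array([ 0.564, -0.247]))
38.7417
delta -15.9 off mm [ 0.8849 -1.1719] tip up mm 0.7984934977208286 cost 1.447781497227148
delta -10.9 off mm [ 0.9279 -1.1283] tip up mm 0.7187917959362536 cost 1.4483475150970877
delta -15.6 off mm [ 0.9237 -1.1638] tip up mm 0.8345310619988497 cost 1.4498962243349434
delta -6.4 off mm [ 0.9791 -1.0871] tip up mm 0.6078704740650986 cost 1.5073160985194978
delta -6.8 off mm [ 0.9702 -1.1313] tip up mm 0.7098921172648472 cost 1.5082152684126093
```

Run:
```python
from h import *
np.set_printoptions(precision=4,suppress=True)
y=2.7; R=[np.pi,0,y]; b=np.array([.4833,.1198])
p=read_tcp_pos(); movep([p[0],p[1],.45],[np.pi,0,np.radians(20)])
movep([b[0],b[1],.42],R); move_straight([b[0],b[1],.312],v=.1); hold(.1)
for d in ((0,0),(.0015,0),(-.0015,0),(0,.0015),(0,-.0015),(.002,.002),(-.002,-.002)):
    q=b+d; move_straight([q[0],q[1],.312],v=.05)
    h=move_straight([q[0],q[1],.2575],v=.04,max_force=5); z=read_tcp_pos()[2]
    print(d,h,z,read_contact_force(),read_t())
    if z<.264: break
```

```text
(0, 0) True 0.26036969995563153 [-0.9845  0.2461  5.8157] 43.925
```

Run:
```python
from h import *
np.set_printoptions(precision=4,suppress=True)
move_gripper(.05); hold(.2); p=read_tcp_pos()
move_straight([p[0],p[1],.36],v=.08); movep([.30,.45,.42],[np.pi,0,2.7]); hold(.4)
for n in("top","side"):
    im=grab_frame(n); cv2.imwrite(f"pics/{n}f.png",im[:,:,::-1]); o=cv2.imread(f"pics/{n}0.png")
    print(n,needle(n,im)[0])
    d=(np.abs(o.astype(int)-im[:,:,::-1]).sum(2)>60).astype(np.uint8)
    print([tuple(s) for s in cv2.connectedComponentsWithStats(d)[2][1:] if s[4]>3])
    # handle orange centroid near tool
    u,v=(223,226) if n=="top" else (231,180); w=(12,12) if n=="top" else (10,22)
    for a in(o,im[:,:,::-1]):
        a=a[v-w[1]:v+w[1],u-w[0]:u+w[0]].astype(int); m=(a[...,2]-a[...,0]>75); print(np.argwhere(m).mean(0),m.sum())
print(read_t())
```

```text
top (0,)
[(np.int32(260), np.int32(106), np.int32(27), np.int32(73), np.int32(752)), (np.int32(392), np.int32(191), np.int32(1), np.int32(4), np.int32(4)), (np.int32(378), np.int32(196), np.int32(18), np.int32(22), np.int32(88)), (np.int32(346), np.int32(222), np.int32(3), np.int32(3), np.int32(4)), (np.int32(348), np.int32(224), np.int32(3), np.int32(4), np.int32(6)), (np.int32(272), np.int32(257), np.int32(28), np.int32(82), np.int32(801)), (np.int32(0), np.int32(313), np.int32(45), np.int32(50), np.int32(1370))]
[11.8608 11.7468] 79
[12.2169 12.3133] 83
side (33, array([ 0.5195, -0.2515]), np.float64(0.07372606908828076), array([ 0.5011, -0.2529]), array([ 0.5511, -0.2492]))
[(np.int32(0), np.int32(0), np.int32(42), np.int32(26), np.int32(916)), (np.int32(32), np.int32(21), np.int32(3), np.int32(4), np.int32(8)), (np.int32(0), np.int32(25), np.int32(1), np.int32(4), np.int32(4)), (np.int32(16), np.int32(31), np.int32(13), np.int32(16), np.int32(111)), (np.int32(0), np.int32(39), np.int32(3), np.int32(2), np.int32(6)), (np.int32(39), np.int32(53), np.int32(4), np.int32(3), np.int32
[... 650 characters left out ...]
 (np.int32(0), np.int32(246), np.int32(17), np.int32(63), np.int32(169)), (np.int32(5), np.int32(256), np.int32(11), np.int32(31), np.int32(66)), (np.int32(330), np.int32(259), np.int32(2), np.int32(2), np.int32(4)), (np.int32(333), np.int32(259), np.int32(3), np.int32(2), np.int32(5)), (np.int32(333), np.int32(262), np.int32(3), np.int32(3), np.int32(6)), (np.int32(383), np.int32(262), np.int32(5), np.int32(26), np.int32(62)), (np.int32(386), np.int32(269), np.int32(21), np.int32(22), np.int32(67)), (np.int32(17), np.int32(291), np.int32(4), np.int32(5), np.int32(8)), (np.int32(0), np.int32(338), np.int32(19), np.int32(18), np.int32(138))]
[25.3651  9.8466] 189
[25.9162  9.7592] 191
47.8833
```

```bash
python3 -c "
from workcell import *
print(sign_off())"
```

```text
the job is handed in; nothing more can be done
None
```

The job is handed in, result not yet known: the needle measured about 0.005 rad from the middle of the green band, and the tool is back in its well, fully down and released. The disc, jar and screwdriver look unmoved, but the two larger look-alike tools on the table appear to have shifted or fallen over during the run; I did not find out why.

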